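# Dispense the yellow prize capsule

## Robot

A 7-joint arm with a two-finger parallel gripper is mounted at the origin on the work surface. World frame = base frame: x ahead of the robot, y to its left, z up, the work surface at z = 0. Lengths are in m, angles in rad, forces in N, time in s.
With the tool pointing down it reaches from about 0.425 to 0.875 m from the base axis. Payload 4.7 kg.
Tool frame: the origin (TCP) lies midway between the tips of the shut fingers; the grasp point (between the pads) lies 19 mm behind it; x points along the fingers, z is the direction in which the jaws open and shut, and the axes are right-handed (so a half turn about x gives the same grasp; the last joint's range is limited). The gripper opens to 87 mm and grips with 3 to 60 N. Pads are 19 mm wide; open, the fingers measure 117 mm over their backs; the gripper's body (75 mm by 190 mm) begins 51 mm behind the grasp point.
Start: joints at [0.014, 0.321, -0.07, 1.45, 0.023, 1.371, -0.057], TCP at [0.65, -0, 0.223] pointing down, gripper open.
Joint ranges: [-2.86, 2.86], [-0.3, 2.09], [-1.38, 1.24], [0.06, 2.45], [-1.56, 4.7], [0.09, 2.05], [-2.69, 2.69]. Speed limits (rad/s): [2.57, 2.57, 3.14, 3.14, 3.14, 3.14, 3.14].

## Interface

Orientations are given as a rotation vector (axis times angle).
In Python, from bench import ctrl, vision, close_job gives the robot as it stands. The module is installed in compiled form; this text tells all that it offers.
- The arm moves only by the tool servo_tool, never from a script. Its argument "commands" is a list that holds one entry, the list of rows, each a list of 7 numbers: the turn, a rotation vector about the tool's x, y, z in degrees, then the shift along the tool's x, y, z in mm, then the finger opening in mm, from 0 to 87. In form: [[[wx, wy, wz, x, y, z, grip], ...]]. A call has 1 to 5 rows; each row is the pose to reach, as a shift and turn from the pose commanded when the call began, along the tool's axes at that moment; what a row does not reach only later rows make up. A row lasts 1/8 s, in which the tool goes at most 62.5 mm and 10.7 degrees, less where a joint would pass 70% of its speed; a pose out of reach is approached as far as the arm can. A call with a gripper value outside its range is refused whole. The fingers move at their own pace and stop on an object; "newtons" is the grip in N (left out, the last holds). Time passes only in rows, so rows that repeat a pose let the fingers close. It gives the time, the measured TCP pose, the force and the opening at its end, in the units of the state.
- ctrl.get_state(): the state, without advancing time (a new reading comes with each control period).
- vision.get_image(name): name is "scene" or "side" or "wrist"; returns the picture (480x640x3 uint8, red, green, blue); there is no depth.
- vision.camera_info(name): a dict with "fov_y" (degrees; the focal length in pixels is half the picture's height over the tangent of half this angle, whatever the lens; pixels are square), "cx", "cy" (the principal point, pixels), "dist" ([k1, k2, p1, p2, k3] as OpenCV has them; the pictures are not rectified), "pose" (4x4, takes a point from camera to world coordinates). Camera axes: x right, y down, z forward; pixel columns grow to the right and rows downward; lengths in m; the calibration is good to about 2 mm. A picture is of the moment at which its call begins: read the wrist's pose just before it. camera_info takes no time and is no camera call; for the wrist camera it gives the pose at the moment of the call.
- close_job(): hands the job in, once; it reports no verdict.
The state is a dict: "time": time; "joint_positions": joint angles; "qd": joint speeds; "joint_torque": joint torques, N m; "position": TCP position; "tool_rot": TCP orientation; "ft_force": force on the tool from outside, world axes, zero at the start; "torque": the same for the moment, N m; "grip_width": opening from 0.0 (shut) to 1.0 (fully open).
Only numpy, scipy, OpenCV 4.12 (cv2) and the standard library are available. Lean on these libraries where they do the work, as an engineer would, in place of code of your own. Each camera call takes 0.05 s, during which the arm holds its last target. There are 200 camera calls.

## Task

Put the empty grey tray under the mouth of the chute that holds the yellow prize capsule, turn that chute's orange handle to fully open so that the capsule rolls down into the tray, then turn the handle back until the gate is fully closed. Do not touch the capsules themselves, leave the other chute closed with its blue capsule inside, and do not disturb the other things on the table.

Things in the scene. Friction and masses are not known exactly. Their poses are not given: they have to be found in the camera images.
- dispenser: Red capsule dispenser, fixed, 200 x 270 mm. Origin on the table, midway between the chutes, level with the handle pins; +x = downhill along both chutes, +y towards the left one. Two white chutes 80 mm wide, middles at y = +80 (left) and -80 mm (right). The cabinet ends at x = 60 mm, the lips overhang to x = 100 mm with 53 mm free below. All but the handles is lower than 148 mm
- left_mouth (a point): Middle of the lower end of the left chute's floor (dispenser x = 100, y = +80, 60 mm above the table); the capsule rolls off here at about 0.4 m/s
- right_mouth (a point): The same point of the right chute (dispenser x = 100, y = -80 mm, 60 mm above the table)
- left_hinge (a point): Axis of the left gate's vertical pin at the handle's mid-height, 173 mm above the table (dispenser x = 0, y = +37.5 mm: in the chute's right-hand wall); axes as the dispenser's
- right_hinge (a point): Axis of the right gate's vertical pin at the handle's mid-height, 173 mm above the table (dispenser x = 0, y = -122.5 mm: in the chute's right-hand wall); axes as the dispenser's
- left_handle_tip (a point): Tip of the left orange handle: a level bar 105 mm long from the pin to this rounded tip, 16 mm wide, 22 mm high, mid-height 173 mm and top 184 mm above the table; one piece with its gate
- right_handle_tip (a point): Tip of the right orange handle: a level bar 105 mm long from the pin to this rounded tip, 16 mm wide, 22 mm high, mid-height 173 mm and top 184 mm above the table; one piece with its gate
- left_gate (a joint): Left gate angle, rad: 0 = closed (handle across the chute, pointing to the dispenser's +y), 1.571 = fully open (handle pointing downhill, +x); grows clockwise from above, hard stops at both. Friction 0.10 N m; stays where left. Starts 0 to 0.12. A 72 mm plate under the handle and parallel to it holds the capsule back until past about 1.3 rad
- right_gate (a joint): Right gate angle, rad: 0 = closed (handle across the chute, pointing to the dispenser's +y), 1.571 = fully open (handle pointing downhill, +x); grows clockwise from above, hard stops at both. Friction 0.10 N m; stays where left. Starts 0 to 0.12. A 72 mm plate under the handle and parallel to it holds the capsule back until past about 1.3 rad
- yellow_capsule: Yellow-and-white round plastic prize capsule, 60 mm across, about 60 g, the one wanted; origin at its centre; starts in one of the two chutes, resting against its gate (which chute varies)
- blue_capsule: Blue-and-white capsule of the same size, in the other chute; origin at its centre; it must stay there
- tray: Loose square grey plastic tray, 130 x 130 mm, 45 mm high, walls and floor 8 mm thick, about 300 g, open on top; origin at the centre of its underside, x and y along its sides, z up. Starts beside the dispenser, to its left or right, turned a little. It fits under the lip; with its middle 25 to 45 mm ahead of the mouth and in line with the chute it catches the capsule
- card_box: Bystander: white and blue box of cards, 120 x 100 x 77 mm, beside the dispenser on the side away from the tray; origin under its middle; leave it alone
- energy_can: Bystander: black drink can, 53 mm across, 155 mm high, at the far left; origin under its middle; leave it alone
- red_can: Bystander: red drink can, 66 mm across, 120 mm high, at the far right; origin under its middle; leave it alone
- phone: Bystander: black phone, 150 x 74 x 9 mm, lying at the far side of the table; origin under its middle; leave it alone
Mind the look-alikes: they are no part of the job. Leave any brown look-alike of the tray alone.

How it is judged:
By the outcome, as a careful person would: the job done as asked, in the order asked, and still so for the second after the job is handed in, with the robot touching nothing.
It also fails if it takes over 61 s, if anything falls off the work surface, if the arm or the gripper's body presses on something with over 40 N, if the wrist force passes 120 N, or if a joint passes its speed limit or range.

## Working session

There is one attempt and no reset: what is moved stays moved. The work goes in short steps, Python scripts to look and compute and a tool call to move; the robot and the scene stay as the last step left them, time stands still between calls to the robot, and variables do not carry over. Pictures are saved under pics/ and viewed, about 8 in all and at most 12, crops included, and the job is handed in when it is done.

Besides the shell and the picture viewer there is one more tool, called in YAML: its name, and indented under it one key for each argument. servo_tool: Moves the arm, as the interface text tells. Its arguments: {"type":"object","properties":{"commands":{"type":"array"},"newtons":{"type":"number"}},"required":["commands"]}

```bash
mkdir -p pics; cat > h.py <<'E'
import numpy as np, cv2
from bench import ctrl, vision, close_job
def grab(n,f):
    im=vision.get_image(n); cv2.imwrite(f'pics/{f}.png',im[:,:,::-1]); return im
def K(i):
    f=240/np.tan(np.radians(i['fov_y'])/2); return np.array([[f,0,i['cx']],[0,f,i['cy']],[0,0,1.]])
def cast(i,uv,z):
    p=cv2.undistortPoints(np.array(uv,float).reshape(-1,1,2),K(i),np.array(i['dist'],float))[:,0]
    P=np.array(i['pose']); d=np.c_[p,np.ones(len(p))]@P[:3,:3].T; o=P[:3,3]
    return o+d*((z-o[2])/d[:,2])[:,None]
def proj(i,X):
    P=np.linalg.inv(np.array(i['pose'])); r=cv2.Rodrigues(P[:3,:3])[0]
    return cv2.projectPoints(np.array(X,float).reshape(-1,3),r,P[:3,3],K(i),np.array(i['dist'],float))[0][:,0]
E
python3 - <<'E'
from h import *
s=ctrl.get_state(); print(s['time'],s['position'],s['tool_rot'],s['grip_width'])
a=grab('scene','s0'); b=grab('side','d0')
for n in('scene','side'):
    i=vision.camera_info(n); print(n,i['fov_y'],i['dist'],np.round(i['pose'],3).tolist())
E
```

```text
0.0 [ 6.49454463e-01 -7.42285172e-05  2.21462483e-01] [-1.47253622e-04  1.57269725e+00 -8.61349948e-05] 0.9966679908897388
scene 57.9351558616809 [-0.08640759  0.          0.          0.          0.        ] [[0.799, 0.451, -0.398, 0.989], [0.602, -0.584, 0.545, -0.548], [0.014, -0.675, -0.738, 0.853], [0.0, 0.0, 0.0, 1.0]]
side 46.12018820064104 [-0.09996903  0.          0.          0.          0.        ] [[-0.991, -0.1, 0.085, 0.462], [-0.13, 0.678, -0.723, 0.934], [0.014, -0.728, -0.685, 0.985], [0.0, 0.0, 0.0, 1.0]]
```

View pics/s0.png

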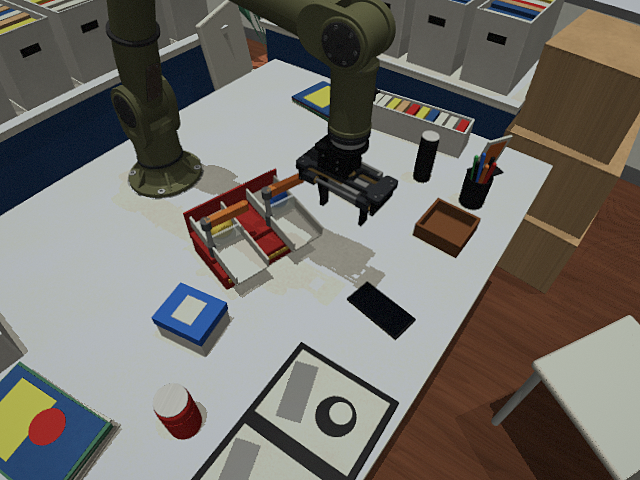

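View pics/d0.png

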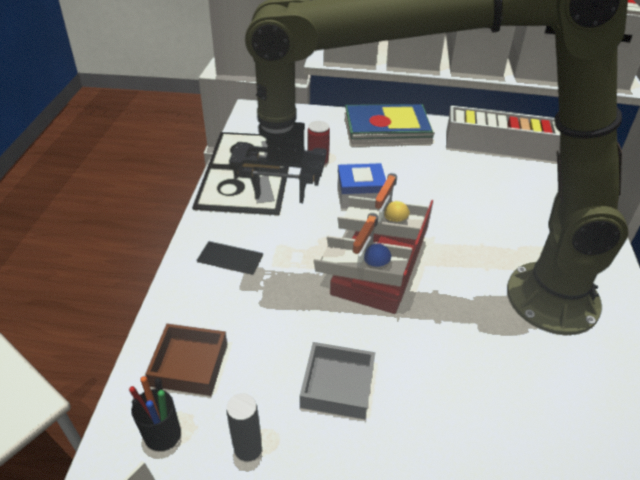

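```bash
python3 - <<'E'
from h import *
b=cv2.imread('pics/d0.png'); a=cv2.imread('pics/s0.png')
for n,im in(('scene',a),('side',b)):
    i=vision.camera_info(n); h=cv2.cvtColor(im,cv2.COLOR_BGR2HSV)
    m=cv2.inRange(h,(6,140,120),(15,255,255)); c,_=cv2.findContours(m,0,2)
    for k in c:
        if 80<cv2.contourArea(k)<3000:
            r=cv2.boxPoints(cv2.minAreaRect(k)); print(n,cv2.contourArea(k),r.round(1).tolist(),cast(i,r,.178)[:,:2].round(3).tolist())
c1=cv2.resize(b[160:330,290:450],None,fx=3.5,fy=3.5,interpolation=2)
c2=cv2.resize(b[330:430,285:385],(240,240),interpolation=2)
c3=cv2.resize(a[150:300,170:330],(240,225),interpolation=2)
o=np.zeros((595,800,3),np.uint8); o[:,:560]=c1; o[:240,560:]=c2; o[250:475,560:]=c3
cv2.imwrite('pics/c0.png',o)
E
```

```text
scene 175.5 [[207.6999969482422, 216.10000610351562], [245.60000610351562, 198.10000610351562], [248.10000610351562, 203.1999969482422], [210.10000610351562, 221.3000030517578]] [[0.4, -0.154], [0.425, -0.06], [0.442, -0.069], [0.415, -0.161]]
scene 81.5 [[268.79998779296875, 185.60000610351562], [296.0, 172.0], [298.20001220703125, 176.39999389648438], [271.0, 190.0]] [[0.439, 0.005], [0.458, 0.083], [0.472, 0.074], [0.453, -0.004]]
side 153.5 [[352.6000061035156, 243.60000610351562], [369.29998779296875, 214.8000030517578], [375.20001220703125, 218.3000030517578], [358.5, 247.0]] [[0.482, 0.074], [0.453, -0.024], [0.439, -0.015], [0.469, 0.082]]
side 137.0 [[375.29998779296875, 199.5], [389.29998779296875, 174.89999389648438], [394.6000061035156, 177.89999389648438], [380.6000061035156, 202.5]] [[0.442, -0.081], [0.413, -0.18], [0.4, -0.17], [0.43, -0.071]]
```

View pics/c0.png

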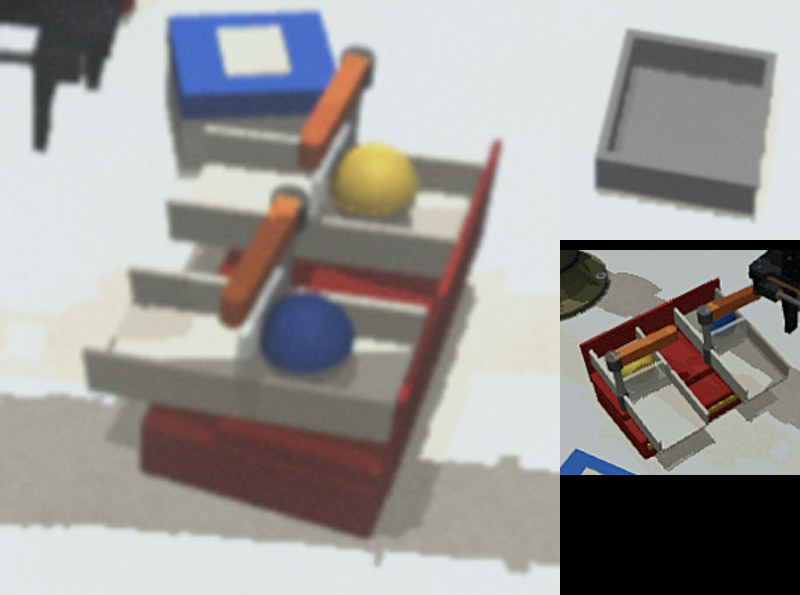

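```bash
cat > m.py <<'E'
from h import *
si=vision.camera_info('side'); sc=vision.camera_info('scene')
for z in(.184,.19,.196): print(z,cast(si,[(373.1,215.7),(392,176.3)],z)[:,:2].round(4).tolist(),cast(sc,[(267.3,192),(207.3,223.3)],z)[:,:2].round(4).tolist())
t=np.array([(630,30),(775,53),(755,187),(597,160)],float); t=np.c_[285+(t[:,0]-560)/2.4,330+t[:,1]/2.4]
X=cast(si,t,.045)[:,:2]; print(X.round(4).tolist(),'c',X.mean(0).round(4))
E=np.roll(X,-1,0)-X; print(np.linalg.norm(E,axis=1).round(4),np.degrees(np.arctan2(E[:,1],E[:,0])).round(1))
for z in (0,.045): pass
E
python3 m.py
```

```text
0.184 [[0.4441, -0.0154], [0.4069, -0.1673]] [[0.4557, -0.0188], [0.4202, -0.1726]]
0.19 [[0.4443, -0.0083], [0.4074, -0.159]] [[0.4605, -0.0236], [0.4253, -0.176]]
0.196 [[0.4444, -0.0012], [0.4078, -0.1508]] [[0.4653, -0.0283], [0.4304, -0.1794]]
[[0.5391, 0.2387], [0.4146, 0.2455], [0.4229, 0.3754], [0.5484, 0.3684]] c [0.4813 0.307 ]
[0.1247 0.1302 0.1257 0.13  ] [176.9  86.3  -3.2 -94.1]
```

```bash
python3 - <<'E'
from h import *
grab('wrist','w0'); i=vision.camera_info('wrist'); print(np.round(i['pose'],3).tolist(),i['fov_y'])
si=vision.camera_info('side')
print('phone',cast(si,[(205,244),(262,252),(253,272),(197,262)],.009)[:,:2].round(3).tolist())
print('can',cast(si,[(243,405)],.155).round(3), 'box',cast(si,[(338,166),(382,165),(388,188),(341,192)],.077)[:,:2].round(3).tolist())
from scipy.spatial.transform import Rotation as R
print(R.from_rotvec(ctrl.get_state()['tool_rot']).as_matrix().round(3))
E
```

```text
[[1.0, 0.0, -0.001, 0.65], [-0.0, -0.954, -0.3, 0.083], [-0.001, 0.3, -0.954, 0.384], [0.0, 0.0, 0.0, 1.0]] 68.55542199188788
phone [[0.854, -0.051], [0.706, -0.044], [0.714, 0.027], [0.856, 0.014]]
can [[0.63  0.464 0.155]] box [[0.549, -0.339], [0.429, -0.363], [0.409, -0.261], [0.53, -0.225]]
[[-0.001 -0.     1.   ]
 [-0.     1.     0.   ]
 [-1.    -0.    -0.001]]
```

View pics/w0.png

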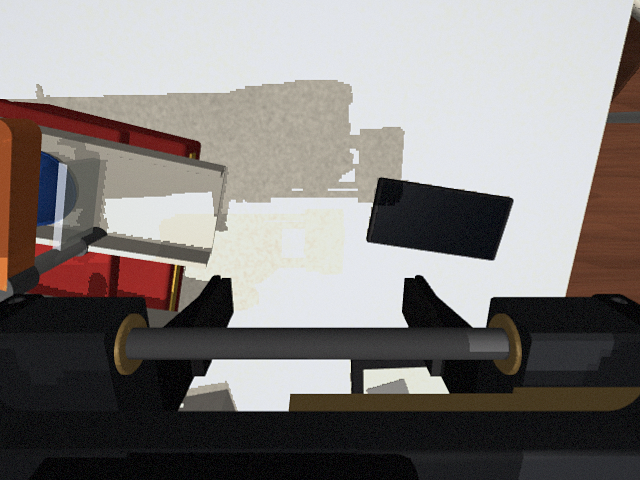

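```bash
python3 - <<'E'
from h import *
i=vision.camera_info('wrist')
for z in(.06,.07,.08,.09,.1):
    X=cast(i,[(228,166),(209,266),(201,141),(178,311)],z)[:,:2]; d=X[0]-X[1]; print(z,X.round(4).tolist(),np.linalg.norm(d).round(4),np.degrees(np.arctan2(d[1],d[0])).round(1),X[:2].mean(0).round(4))
y=np.radians(-13.2); x=np.array([np.cos(y),np.sin(y)]);yy=np.array([-x[1],x[0]]); o=np.array([.4397,-.0534]); print('pred mouth L',o+.1*x+.08*yy)
E
```

```text
0.06 [[0.568, 0.0464], [0.5417, -0.0516], [0.5457, 0.0684], [0.5048, -0.1019]] 0.1015 74.9 [ 0.5548 -0.0026]
0.07 [[0.5706, 0.0475], [0.545, -0.0475], [0.5489, 0.0688], [0.5093, -0.0962]] 0.0984 74.9 [0.5578 0.    ]
0.08 [[0.5731, 0.0486], [0.5483, -0.0434], [0.5521, 0.0693], [0.5138, -0.0906]] 0.0953 74.9 [0.5607 0.0026]
0.09 [[0.5756, 0.0497], [0.5517, -0.0392], [0.5553, 0.0697], [0.5182, -0.0849]] 0.0921 74.9 [0.5636 0.0053]
0.1 [[0.5781, 0.0509], [0.555, -0.0351], [0.5585, 0.0701], [0.5227, -0.0792]] 0.089 74.9 [0.5665 0.0079]
pred mouth L [0.55532596 0.00165123]
```

servo_tool:
  commands:
    - [[10.5,0,0,0,57,-20,70],[21,0,0,0,114,-40,70],[31.5,0,0,0,171,-60,70],[42,0,0,0,228,-80,70],[52.5,0,0,0,285,-100,70]]

```text
time: 0.78
position: [0.5513, 0.2809, 0.2224]
tool_rot: [0.702, 1.454, -0.703]
ft_force: [1.0, -0.3, 0.1]
grip_width: 0.809
```

```bash
cat > go.py <<'E'
import sys
from h import *
from scipy.spatial.transform import Rotation as R
# target: x y z turn(deg clockwise from above, 0=start) -> tool-axis shift
def go(x,y,z,t):
    s=ctrl.get_state(); A=R.from_rotvec(s['tool_rot']); B=R.from_matrix([[0,0,1],[0,1,0],[-1,0,0]])*R.from_euler('x',t,degrees=True)
    print('t',s['time'],'p',np.round(s['position'],4),'F',np.round(s['ft_force'],1),'grip',round(s['grip_width'],3),'q7',round(s['joint_positions'][6],2))
    print('turn',np.degrees((A.inv()*B).as_rotvec()).round(1),'shift mm',(A.inv().apply(np.array([x,y,z])-s['position'])*1000).round(1))
if __name__=='__main__': go(*map(float,sys.argv[1:]))
E
python3 go.py .525 .3655 .12 93.5
```

```text
t 0.775 p [0.5513 0.2809 0.2224] F [ 1.  -0.3  0.1] grip 0.809 q7 -1.44
turn [41.9  0.   0. ] shift mm [102.3  32.  -82.6]
```

servo_tool:
  commands:
    - [[10.5,0,0,20,8,-20,70],[21,0,0,45,16,-41,70],[31.5,0,0,70,24,-62,70],[41.9,0,0,102,32,-82.6,70],[41.9,0,0,102,32,-82.6,70]]

```text
time: 1.4
position: [0.522, 0.3646, 0.1173]
tool_rot: [1.24, 1.188, -1.251]
ft_force: [-0.2, -0.6, 0.6]
grip_width: 0.801
```

```bash
python3 - <<'E'
from h import *
from go import go
go(.525,.3655,.018,93.5); grab('wrist','w1')
E
```

```text
t 1.4 p [0.522  0.3646 0.1173] F [-0.2 -0.6  0.6] grip 0.801 q7 -2.29
turn [0.7 0.2 0.3] shift mm [99.3  3.5 -1.4]
```

View pics/w1.png

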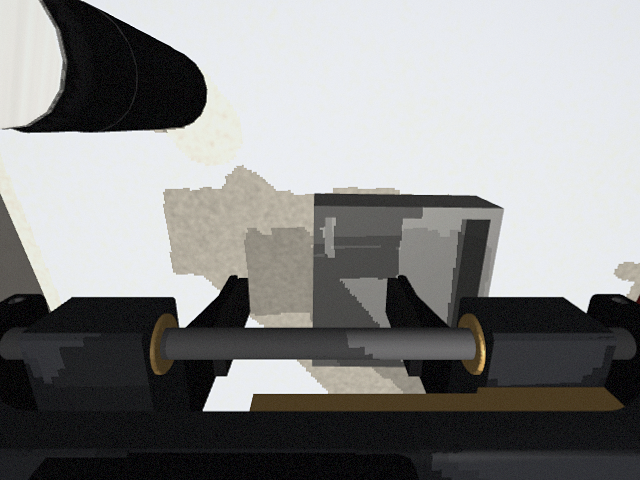

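```bash
python3 - <<'E'
from h import *
i=vision.camera_info('wrist')
print(cast(i,[(314,205),(503,208),(314,194),(473,196),(314,300)],.045).round(4), cast(i,[(314,194),(474,196)],0).round(4))
E
```

```text
[[0.5542 0.3639 0.045 ]
 [0.5456 0.2338 0.045 ]
 [0.5618 0.3635 0.045 ]
 [0.5551 0.2552 0.045 ]
 [0.4817 0.3677 0.045 ]] [[0.5532 0.3642 0.    ]
 [0.5451 0.2346 0.    ]]
```

```bash
python3 -c "
import cv2;a=cv2.imread('pics/w1.png')[180:300,300:520];cv2.imwrite('pics/w1c.png',cv2.resize(a,(792,432),interpolation=2))"
```

```text
(no output)
```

View pics/w1c.png

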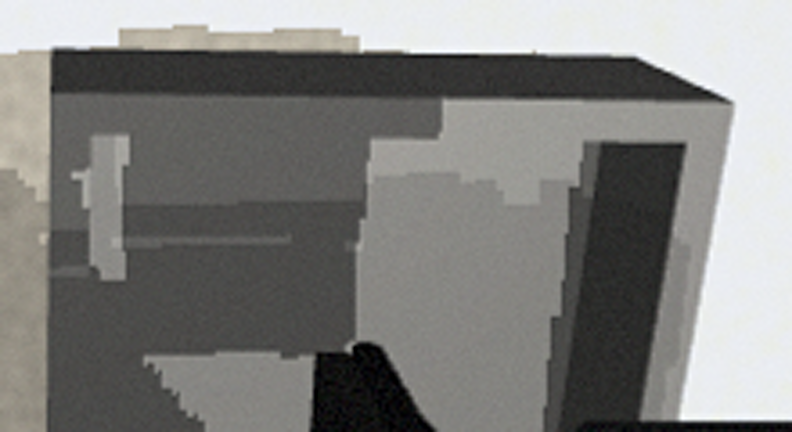

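servo_tool:
  commands:
    - [[0.5,0,0,40,6,3,70],[0.5,0,0,75,6,3,70],[0.5,0,0,98,6,3,70],[0.5,0,0,98,6,3,70]]

```text
time: 1.95
position: [0.5317, 0.3584, 0.0223]
tool_rot: [1.253, 1.178, -1.257]
ft_force: [-0.1, 0.3, -0.4]
grip_width: 0.807
```

servo_tool:
  commands:
    - [[0,0,0,0,0,0,0],[0,0,0,0,0,0,0],[0,0,0,0,0,0,0],[0,0,0,0,0,0,0],[0,0,0,0,0,0,0]]
  newtons: 50

```text
time: 2.58
position: [0.5313, 0.3606, 0.0227]
tool_rot: [1.256, 1.179, -1.255]
ft_force: [0.2, 0.4, -0.8]
grip_width: 0.32
```

```bash
python3 go.py .70 .20 .08 93.3
```

```text
t 2.575 p [0.5313 0.3606 0.0227] F [ 0.2  0.4 -0.8] grip 0.32 q7 -2.3
turn [-0.3 -0.  -0. ] shift mm [-57.3 178.5 149.6]
```

servo_tool:
  commands:
    - [[0,0,0,0,0,0,0],[0,0,0,0,0,0,0],[0,0,0,0,0,0,0],[0,0,0,0,0,0,0],[0,0,0,0,0,0,0]]

```text
time: 3.2
position: [0.5311, 0.3609, 0.0225]
tool_rot: [1.256, 1.179, -1.255]
ft_force: [0.2, 1.6, -0.6]
grip_width: 0.089
```

servo_tool:
  commands:
    - [[0,0,0,-15,0,0,0],[0,0,0,-30,0,0,0],[0,0,0,-45,0,0,0],[0,0,0,-50,0,0,0],[0,0,0,-50,0,0,0]]

```text
time: 3.82
position: [0.5315, 0.3606, 0.0732]
tool_rot: [1.256, 1.178, -1.255]
ft_force: [0.6, 0.0, -4.6]
grip_width: 0.086
```

```bash
python3 - <<'E'
from h import *
from go import go
go(.72,.12,.07,93.3); i=vision.camera_info('wrist');grab('wrist','w2')
E
```

```text
t 3.825 p [0.5315 0.3606 0.0732] F [ 0.6  0.  -4.6] grip 0.086 q7 -2.3
turn [-0.3 -0.  -0. ] shift mm [  3.2 203.4 228.2]
```

View pics/w2.png

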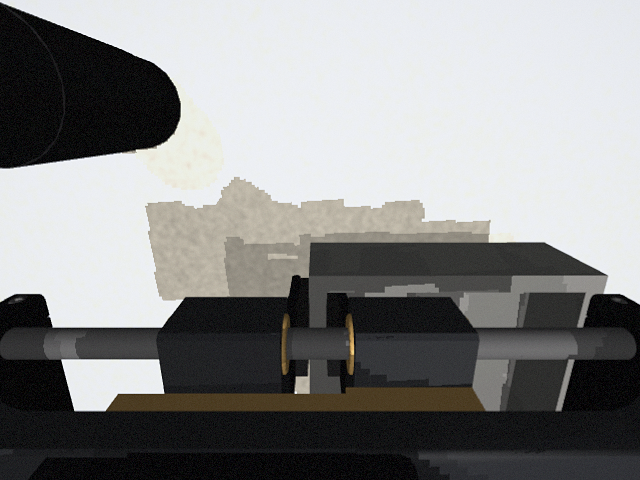

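servo_tool:
  commands:
    - [[0,0,0,0,40,40,0],[0,0,0,0,84,78,0],[0,0,0,0,126,118,0],[0,0,0,0,168,158,0],[0,0,0,0,211,198,0]]

```text
time: 4.5
position: [0.7297, 0.1482, 0.0714]
tool_rot: [1.255, 1.18, -1.257]
ft_force: [0.4, 1.8, -4.5]
grip_width: 0.091
```

servo_tool:
  commands:
    - [[2,0,0,0,0,55,0],[4,0,0,0,0,110,0],[6,0,0,0,0,165,0],[8,0,0,0,0,220,0],[10.7,0,0,0,0,275,0]]

```text
time: 5.12
position: [0.711, -0.1263, 0.0714]
tool_rot: [1.391, 1.081, -1.393]
ft_force: [0.5, 0.6, -3.5]
grip_width: 0.087
```

servo_tool:
  commands:
    - [[0,0,0,0,0,10,0],[0,0,0,0,0,10,0]]

```text
time: 5.38
position: [0.7085, -0.1358, 0.0715]
tool_rot: [1.392, 1.08, -1.394]
ft_force: [0.6, 0.9, -3.6]
grip_width: 0.086
```

```bash
python3 - <<'E'
from h import *
from go import go
go(.738,-.145,.07,104.3); i=vision.camera_info('wrist');grab('side','d3')
a=cv2.imread('pics/d3.png'); cv2.imwrite('pics/d3c.png',cv2.resize(a[120:320,180:450],None,fx=2.9,fy=2.9,interpolation=2))
E
```

```text
t 5.375 p [ 0.7085 -0.1358  0.0715] F [ 0.6  0.9 -3.6] grip 0.086 q7 -1.63
turn [-0.2  0.   0.1] shift mm [ 1.5 30.9  1.5]
```

View pics/d3c.png

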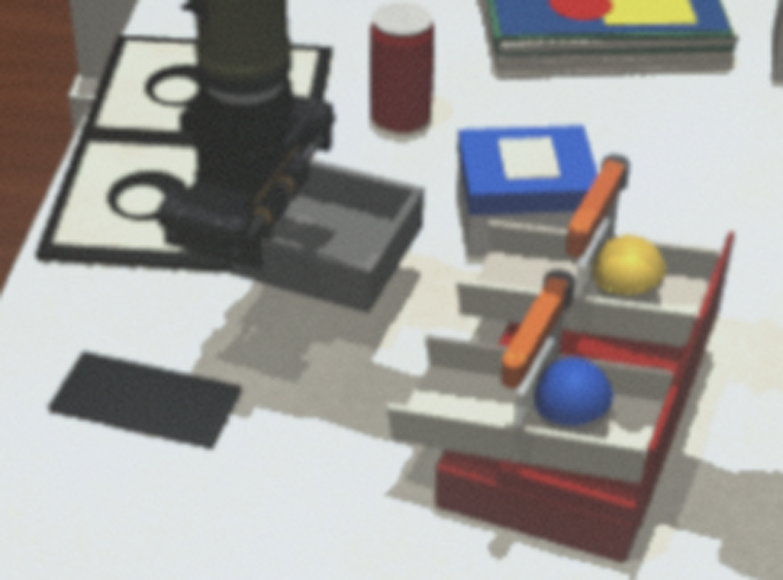

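```bash
python3 - <<'E'
from h import *
si=vision.camera_info('side')
p=[(313.8,259.7),(327.6,236.6),(337.9,219),(349,196.6)]
o=np.array([.444,-.05]);y=np.radians(-14.3); x=np.array([np.cos(y),np.sin(y)]);yy=np.array([-x[1],x[0]])
for z in(.085,.095,.105):
    X=cast(si,p,z)[:,:2]; print(z,X.round(3).tolist(),'dispframe',np.c_[(X-o)@x,(X-o)@yy].round(3).tolist())
h=np.array([[.4441,-.0154],[.4069,-.1673]]); print(np.c_[(h-o)@x,(h-o)@yy].round(3))
E
```

```text
0.085 [[0.566, 0.04], [0.544, -0.041], [0.527, -0.108], [0.507, -0.199]] dispframe [[0.096, 0.118], [0.095, 0.034], [0.094, -0.035], [0.098, -0.129]]
0.095 [[0.565, 0.05], [0.543, -0.03], [0.526, -0.096], [0.507, -0.186]] dispframe [[0.093, 0.127], [0.091, 0.044], [0.091, -0.024], [0.094, -0.117]]
0.105 [[0.564, 0.06], [0.542, -0.019], [0.525, -0.084], [0.506, -0.174]] dispframe [[0.089, 0.136], [0.088, 0.054], [0.087, -0.013], [0.091, -0.105]]
[[-0.008  0.034]
 [-0.007 -0.123]]
```

servo_tool:
  commands:
    - [[0,0,0,20,-1,2,0],[0,0,0,40,-2,2,0],[0,0,0,45,-4,2,0],[0,0,0,46,-4,2,0]]

```text
time: 5.92
position: [0.7079, -0.1326, 0.0301]
tool_rot: [1.392, 1.08, -1.384]
ft_force: [-2.9, 4.9, 17.1]
grip_width: 0.094
```

servo_tool:
  commands:
    - [[0,0,0,0,-20,0,0],[0,0,0,0,-40,0,0],[0,0,0,0,-60,0,0],[0,0,0,0,-80,0,0],[0,0,0,0,-100,0,0]]

```text
time: 6.55
position: [0.6102, -0.1105, 0.0277]
tool_rot: [1.391, 1.077, -1.385]
ft_force: [4.0, -0.9, 3.7]
grip_width: 0.088
```

servo_tool:
  commands:
    - [[0,0,0,2,0,0,0],[0,0,0,4,0,0,0],[0,0,0,4,0,0,0]]

```text
time: 6.92
position: [0.6088, -0.1105, 0.0222]
tool_rot: [1.391, 1.081, -1.39]
ft_force: [0.1, 0.3, 3.3]
grip_width: 0.087
```

```bash
python3 - <<'E'
from h import *
from go import go
go(.607,-.112,.02,104.3); grab('side','d4')
a=cv2.imread('pics/d4.png'); cv2.imwrite('pics/d4c.png',cv2.resize(a[140:320,230:450],None,fx=3.2,fy=3.2,interpolation=2))
E
```

```text
t 6.925 p [ 0.6088 -0.1105  0.0222] F [0.1 0.3 3.3] grip 0.087 q7 -1.65
turn [ 0. -0. -0.] shift mm [ 2.2 -1.4  1.9]
```

View pics/d4c.png

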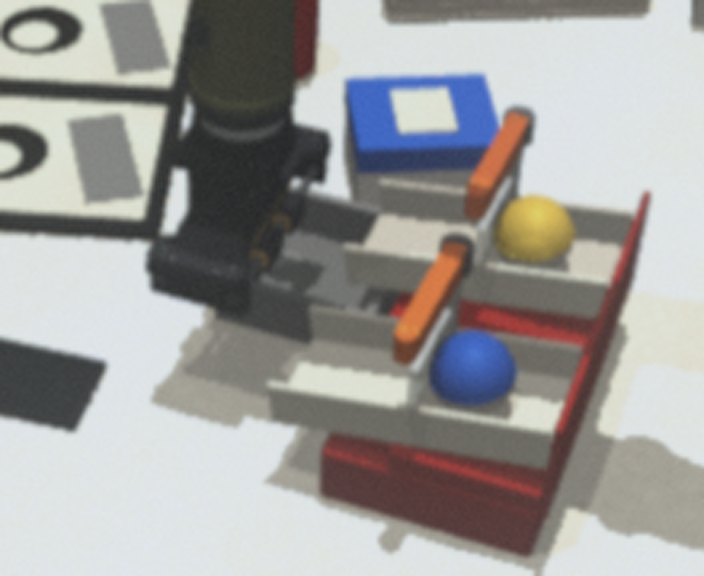

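servo_tool:
  commands:
    - [[0,0,0,0,0,0,45],[0,0,0,0,0,0,45],[0,0,0,0,0,0,45],[0,0,0,0,0,0,45],[0,0,0,-5,0,0,45]]

```text
time: 7.6
position: [0.6077, -0.1108, 0.0273]
tool_rot: [1.39, 1.081, -1.392]
ft_force: [0.2, -0.6, -0.8]
grip_width: 0.5
```

servo_tool:
  commands:
    - [[0,0,0,-50,0,0,45],[0,0,0,-110,0,0,45],[0,0,0,-170,0,0,45],[0,0,0,-220,0,0,45],[0,0,0,-220,0,0,45]]

```text
time: 8.22
position: [0.6108, -0.1114, 0.2538]
tool_rot: [1.396, 1.072, -1.383]
ft_force: [-0.1, 0.5, -0.0]
grip_width: 0.519
```

```bash
python3 go.py .51 -.26 .34 14.3
```

```text
t 8.225 p [ 0.6108 -0.1114  0.2538] F [-0.1  0.5 -0. ] grip 0.519 q7 -1.66
turn [-90.    0.4  -0.5] shift mm [-87.1 -60.  168.8]
```

servo_tool:
  commands:
    - [[-10,0,0,-20,-7,18,45],[-20,0,0,-40,-14,36,45],[-30,0,0,-60,-20,54,45],[-40,0,0,-80,-26,72,45],[-50,0,0,-87,-33,94,45]]

```text
time: 8.85
position: [0.5528, -0.1939, 0.335]
tool_rot: [0.735, 1.442, -0.734]
ft_force: [0.6, 0.3, 0.1]
grip_width: 0.517
```

```bash
python3 go.py .51 -.26 .34 14.3
```

```text
t 8.85 p [ 0.5528 -0.1939  0.335 ] F [0.6 0.3 0.1] grip 0.517 q7 -0.64
turn [-39.7   0.   -0. ] shift mm [ -5.  -73.5  28.3]
```

servo_tool:
  commands:
    - [[-10,0,0,-5,-20,7,45],[-20,0,0,-5,-40,14,45],[-30,0,0,-5,-60,21,45],[-39.7,0,0,-5,-73,28,45],[-39.7,0,0,-5,-73,28,45]]

```text
time: 9.48
position: [0.5089, -0.2602, 0.3387]
tool_rot: [0.204, 1.563, -0.204]
ft_force: [0.7, -0.2, 0.4]
grip_width: 0.519
```

```bash
python3 - <<'E'
from h import *
from go import go
go(.433,-.085,.24,14.3); i=vision.camera_info('wrist'); np.save('w5pose.npy',i['pose']); grab('wrist','w5')
E
```

```text
t 9.475 p [ 0.5089 -0.2602  0.3387] F [ 0.7 -0.2  0.4] grip 0.519 q7 0.18
turn [-0.6 -0.1  0. ] shift mm [  98.9  149.9 -118.2]
```

View pics/w5.png

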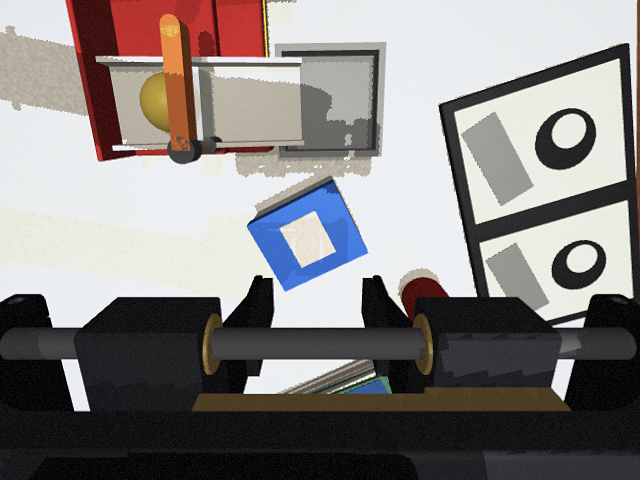

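```bash
python3 - <<'E'
from h import *
i=vision.camera_info('wrist'); i['pose']=np.load('w5pose.npy')
T=cast(i,[(276,44),(385,42),(381,157)],.045)[:,:2]; print('tray',T.round(4).tolist()); c=(T[0]+T[2])/2; print('c',c)
e=T[1]-T[2]; print(np.linalg.norm(e),np.degrees(np.arctan2(e[1],e[0]))-90)
M=cast(i,[(302,65),(303,145)],.06)[:,:2]; print('mouth floor',M.round(4).tolist(), np.linalg.norm(M[0]-M[1]))
H=cast(i,[(183,149),(172,22)],.184)[:,:2]; e=H[1]-H[0]; print('pin, tip-8',H.round(4).tolist(),np.linalg.norm(e),np.degrees(np.arctan2(e[1],e[0])))
m=M.mean(0); d=M[0]-M[1]; d/=np.linalg.norm(d); x=np.array([d[1],-d[0]]); print('mouth yaw',np.degrees(np.arctan2(x[1],x[0])),'tray rel mouth',(c-m)@x,(c-m)@d,'pin rel mouth',(H[0]-m)@x,(H[0]-m)@d)
E
```

```text
tray [[0.5064, -0.0821], [0.629, -0.1126], [0.5977, -0.2394]]
c [ 0.55204396 -0.16075456]
0.13059746532256616 -13.844994141876029
mouth floor [[0.5295, -0.1135], [0.5068, -0.1991]] 0.08853836164140609
pin, tip-8 [[0.4108, -0.17], [0.4384, -0.0758]] 0.09821859464116671 73.64880979109455
mouth yaw -14.8711465088637 tray rel mouth 0.03386841067294744 0.004379311251784745 pin rel mouth -0.10031003428747765 -0.040838486514573946
```

servo_tool:
  commands:
    - [[0.5,0,0,10,40,-32,45],[1,0,0,40,80,-64,45],[1.5,0,0,70,120,-95,45],[1.5,0,0,95,147,-116,45],[1.5,0,0,98,147,-116,45]]

```text
time: 10.15
position: [0.4332, -0.0837, 0.2396]
tool_rot: [0.218, 1.563, -0.218]
ft_force: [-0.6, -0.2, -0.2]
grip_width: 0.515
```

```bash
python3 go.py .4347 -.0884 .163 16.35
```

```text
t 10.15 p [ 0.4332 -0.0837  0.2396] F [-0.6 -0.2 -0.2] grip 0.515 q7 -0.14
turn [ 0.4 -0.2  0. ] shift mm [76.6 -4.1  3. ]
```

servo_tool:
  commands:
    - [[0.4,0,0,0,-4,3,45],[0.4,0,0,30,-4,3,45],[0.4,0,0,60,-4,3,45],[0.4,0,0,76,-4,3,45],[0.4,0,0,76,-4,3,45]]

```text
time: 10.78
position: [0.4365, -0.0928, 0.1651]
tool_rot: [0.228, 1.56, -0.228]
ft_force: [0.1, 0.5, 0.1]
grip_width: 0.519
```

servo_tool:
  commands:
    - [[0,0,0,0,0,0,24],[0,0,0,0,0,0,24],[0,0,0,0,0,0,24],[0,0,0,0,0,0,24]]
  newtons: 10

```text
time: 11.28
position: [0.4365, -0.092, 0.1659]
tool_rot: [0.226, 1.559, -0.226]
ft_force: [-1.2, 0.5, 0.9]
grip_width: 0.284
```

```bash
python3 - <<'E'
from h import *
from go import go
go(.4347,-.0884,.163,16.35); grab('side','d6')
a=cv2.imread('pics/d6.png'); cv2.imwrite('pics/d6c.png',cv2.resize(a[100:320,250:450],None,fx=2.7,fy=2.7,interpolation=2))
E
```

```text
t 11.275 p [ 0.4365 -0.092   0.1659] F [-1.2  0.5  0.9] grip 0.284 q7 -0.14
turn [-0.2 -0.  -0. ] shift mm [ 2.9  3.  -2.7]
```

View pics/d6c.png

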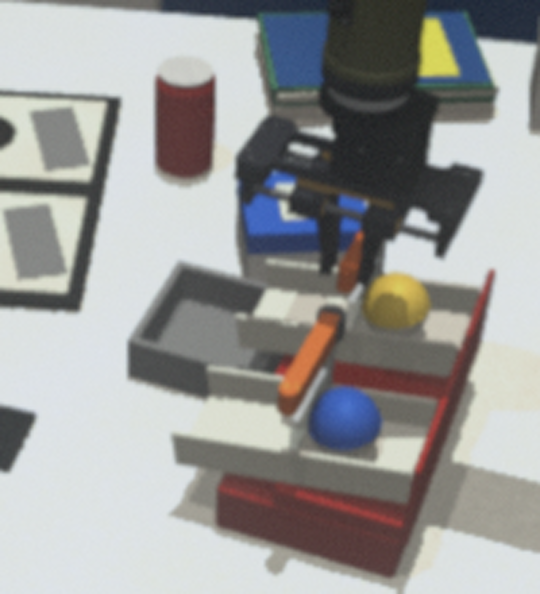

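servo_tool:
  commands:
    - [[8,0,0,0,-0.8,11.4,24],[16,0,0,0,-3.2,22.6,24],[24,0,0,0,-7.1,33.4,24],[32,0,0,0,-12.5,43.5,24],[40,0,0,0,-19.2,52.7,24]]

```text
time: 11.95
position: [0.4815, -0.1256, 0.1653]
tool_rot: [0.772, 1.43, -0.773]
ft_force: [-1.9, 0.6, 0.1]
grip_width: 0.276
```

```bash
python3 - <<'E'
from go import *
p=ctrl.get_state()['position'][:2]-np.array([.4108,-.17]); print(np.linalg.norm(p),np.degrees(np.arctan2(p[1],p[0])))
a=np.radians(-8); go(.4108+.082*np.cos(a),-.17+.082*np.sin(a),.164,98)
E
```

```text
0.08345464259212101 32.11515587970929
t 11.95 p [ 0.4815 -0.1256  0.1653] F [-1.9  0.6  0.1] grip 0.276 q7 -0.79
turn [41.2 -0.   0.1] shift mm [  1.2 -21.8  52.4]
```

servo_tool:
  commands:
    - [[8,0,0,0,-1,11.4,24],[16,0,0,0,-3.5,22.6,24],[24,0,0,0,-7.6,33.4,24],[32,0,0,0,-13,43.5,24],[40,0,0,0,-20,52.7,24]]

```text
time: 12.58
position: [0.4941, -0.1803, 0.1653]
tool_rot: [1.296, 1.152, -1.296]
ft_force: [-0.9, 2.2, -0.3]
grip_width: 0.272
```

servo_tool:
  commands:
    - [[3,0,0,0,0,4,24],[5,0,0,0,-0.5,7,24],[7,0,0,0,-0.5,10,24],[7,0,0,0,-0.5,10,24]]

```text
time: 13.08
position: [0.4924, -0.1908, 0.1656]
tool_rot: [1.381, 1.087, -1.381]
ft_force: [1.2, 0.1, -1.1]
grip_width: 0.274
```

```bash
python3 - <<'E'
from go import *
p=ctrl.get_state()['position'][:2]-np.array([.4108,-.17]); print(np.linalg.norm(p),np.degrees(np.arctan2(p[1],p[0])))
a=np.radians(-19); go(.4108+.082*np.cos(a),-.17+.082*np.sin(a),.164,106)
E
```

```text
0.08423875502002298 -14.287616961822687
t 13.075 p [ 0.4924 -0.1908  0.1656] F [ 1.2  0.1 -1.1] grip 0.274 q7 -1.48
turn [ 2.5  0.  -0. ] shift mm [ 1.6 -2.6  6.7]
```

servo_tool:
  commands:
    - [[0,0,0,0,0,2,24],[0,0,0,0,0,4,24],[0,0,0,0,0,5,24],[0,0,0,0,0,5,24]]

```text
time: 13.58
position: [0.4918, -0.1946, 0.1657]
tool_rot: [1.382, 1.088, -1.379]
ft_force: [2.6, 3.3, 0.4]
grip_width: 0.275
```

servo_tool:
  commands:
    - [[0,0,0,0,0,1,24],[0,0,0,0,0,2,24],[0,0,0,0,0,3,24]]

```text
time: 13.95
position: [0.4918, -0.1947, 0.1657]
tool_rot: [1.383, 1.092, -1.376]
ft_force: [3.2, 9.8, 0.5]
grip_width: 0.275
```

```bash
python3 - <<'E'
from go import *
p=ctrl.get_state()['position'][:2]-np.array([.4108,-.17]); print(np.linalg.norm(p),np.degrees(np.arctan2(p[1],p[0])))
a=np.radians(-19); go(.4108+.082*np.cos(a),-.17+.082*np.sin(a),.164,106)
for n in('scene','side'): grab(n,'e_'+n)
b=cv2.imread('pics/e_side.png');a=cv2.imread('pics/e_scene.png')
o=np.hstack([cv2.resize(b[130:330,240:440],(400,400),interpolation=2),cv2.resize(a[130:330,160:360],(400,400),interpolation=2)]); cv2.imwrite('pics/e.png',o)
E
```

```text
0.08470247725290234 -16.94086892304053
t 13.95 p [ 0.4918 -0.1947  0.1657] F [3.2 9.8 0.5] grip 0.275 q7 -1.47
turn [ 2.6 -0.3 -0. ] shift mm [ 1.7 -2.9  2.8]
```

View pics/e.png

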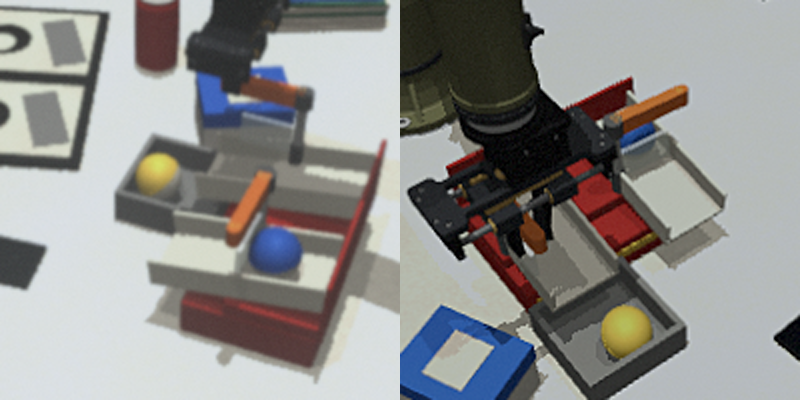

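servo_tool:
  commands:
    - [[-8,0,0,0,-0.8,-13,24],[-16,0,0,0,-3.3,-26,24],[-24,0,0,0,-7.3,-37,24],[-32,0,0,0,-12.8,-47.5,24],[-40,0,0,0,-19.7,-57,24]]

```text
time: 14.68
position: [0.4849, -0.1398, 0.166]
tool_rot: [0.858, 1.392, -0.861]
ft_force: [0.9, -0.2, -0.1]
grip_width: 0.272
```

```bash
cat > ang.py <<'E'
from go import *
p=ctrl.get_state()['position'][:2]-np.array([.4108,-.17]); print(np.linalg.norm(p),np.degrees(np.arctan2(p[1],p[0])))
A=float(sys.argv[1]); a=np.radians(A); go(.4108+.083*np.cos(a),-.17+.083*np.sin(a),.164,90-A)
E
python3 ang.py 60
```

```text
0.08000121177525532 22.21695482332996
t 14.675 p [ 0.4849 -0.1398  0.166 ] F [ 0.9 -0.2 -0.1] grip 0.272 q7 -0.88
turn [-33.3   0.2   0.1] shift mm [  1.8 -10.4 -51.8]
```

servo_tool:
  commands:
    - [[-6.7,0,0,0,0.7,-10.6,24],[-13.3,0,0,0,0,-21.4,24],[-20,0,0,0,-2.1,-32,24],[-26.6,0,0,0,-5.6,-42.3,24],[-33.3,0,0,0,-10.5,-52,24]]

```text
time: 15.3
position: [0.4517, -0.0982, 0.1657]
tool_rot: [0.409, 1.531, -0.413]
ft_force: [0.7, -1.4, 0.2]
grip_width: 0.276
```

```bash
python3 ang.py 76
```

```text
0.0826670724284629 60.35134825484712
t 15.3 p [ 0.4517 -0.0982  0.1657] F [ 0.7 -1.4  0.2] grip 0.276 q7 -0.37
turn [-16.1   0.1   0.1] shift mm [  1.7  -2.9 -22.4]
```

servo_tool:
  commands:
    - [[-5,0,0,0,0,-8,24],[-10,0,0,0,-1,-15,24],[-15,0,0,0,-2.5,-22,24],[-15,0,0,0,-2.5,-23,24],[-15,0,0,0,-2.5,-23,24]]

```text
time: 15.92
position: [0.431, -0.0875, 0.1657]
tool_rot: [0.21, 1.561, -0.211]
ft_force: [0.7, -0.1, 0.1]
grip_width: 0.275
```

servo_tool:
  commands:
    - [[0,0,0,0,0,-2,24],[0,0,0,0,0,-4,24],[0,0,0,0,0,-5,24],[0,0,0,0,0,-5,24]]

```text
time: 16.42
position: [0.4262, -0.0856, 0.1656]
tool_rot: [0.208, 1.56, -0.209]
ft_force: [0.9, -0.2, 0.6]
grip_width: 0.279
```

```bash
python3 ang.py 80
```

```text
0.08583784899896074 79.64558400613464
t 16.425 p [ 0.4262 -0.0856  0.1656] F [ 0.9 -0.2  0.6] grip 0.279 q7 -0.12
turn [-5.2  0.   0. ] shift mm [ 1.6 -2.9 -0.3]
```

servo_tool:
  commands:
    - [[0,0,0,0,0,-1,24],[0,0,0,0,0,-2,24],[0,0,0,0,0,-3,24],[0,0,0,0,0,-3,24]]

```text
time: 16.92
position: [0.4251, -0.0852, 0.1657]
tool_rot: [0.208, 1.556, -0.209]
ft_force: [6.7, -1.1, -4.2]
grip_width: 0.279
```

servo_tool:
  commands:
    - [[0,0,0,0,0,-1,24],[0,0,0,0,0,-2,24],[0,0,0,0,0,-3,24],[0,0,0,0,0,-3,24]]

```text
time: 17.42
position: [0.4249, -0.0851, 0.1658]
tool_rot: [0.207, 1.55, -0.209]
ft_force: [16.3, -3.3, -11.5]
grip_width: 0.281
```

```bash
python3 ang.py 80
```

```text
0.08605978659431417 80.60163108669515
t 17.425 p [ 0.4249 -0.0851  0.1658] F [ 16.3  -3.3 -11.5] grip 0.281 q7 -0.12
turn [-5.2  0.6 -0. ] shift mm [ 1.8 -3.   1.2]
```

servo_tool:
  commands:
    - [[0,0,0,0,0,5,24],[0,0,0,0,0,8,26],[0,0,0,0,0,8,30],[0,0,0,0,0,8,32],[0,0,0,0,0,8,32]]

```text
time: 18.05
position: [0.4279, -0.0861, 0.1655]
tool_rot: [0.209, 1.561, -0.209]
ft_force: [-0.9, 0.4, 0.1]
grip_width: 0.363
```

servo_tool:
  commands:
    - [[0,0,0,-25,0,0,32],[0,0,0,-50,0,0,32],[0,0,0,-90,0,0,32],[0,0,0,-130,0,0,32],[0,0,0,-170,0,0,32]]

```text
time: 18.68
position: [0.4278, -0.0861, 0.3369]
tool_rot: [0.209, 1.561, -0.209]
ft_force: [0.7, 0.1, 0.7]
grip_width: 0.368
```

```bash
python3 go.py .51 -.26 .34 14.3
```

```text
t 18.675 p [ 0.4278 -0.0861  0.3369] F [0.7 0.1 0.7] grip 0.368 q7 -0.12
turn [-0.9  0.   0. ] shift mm [  -3.  -146.2  125. ]
```

servo_tool:
  commands:
    - [[0,0,0,-3,-40,33,32],[0,0,0,-3,-80,67,32],[0,0,0,-3,-120,100,32],[-0.9,0,0,-3,-146,125,32],[-0.9,0,0,-3,-146,125,32]]

```text
time: 19.3
position: [0.5101, -0.2624, 0.3373]
tool_rot: [0.199, 1.564, -0.2]
ft_force: [0.0, 0.4, -1.0]
grip_width: 0.365
```

```bash
python3 - <<'E'
from h import *
i=vision.camera_info('wrist'); im=grab('wrist','w7'); s=ctrl.get_state(); print(s['time'],s['position'])
def ax(f,pose):
    h=cv2.cvtColor(cv2.imread(f),cv2.COLOR_BGR2HSV); m=cv2.inRange(h,(6,140,120),(15,255,255)); m[280:]=0; m[:,300:]=0
    k=max(cv2.findContours(m,0,2)[0],key=cv2.contourArea); b=cv2.minAreaRect(k); p=cv2.boxPoints(b); j=dict(i,pose=pose)
    X=cast(j,p,.184)[:,:2]; e=[X[1]-X[0],X[2]-X[1]]; e=max(e,key=np.linalg.norm); e=e*np.sign(e[1])
    print(f,p.round().tolist(),np.degrees(np.arctan2(e[1],e[0])))
    y=cv2.inRange(h,(20,110,90),(32,255,255)); y[280:]=0
    for k in cv2.findContours(y,0,2)[0]:
        if cv2.contourArea(k)>200: (c,r)=cv2.minEnclosingCircle(k); print(' yellow',c,r,cast(j,[c],.04)[0,:2])
ax('pics/w5.png',np.load('w5pose.npy')); ax('pics/w7.png',i['pose'])
b=grab('side','d7')
h=lambda f:cv2.cvtColor(cv2.imread(f),cv2.COLOR_BGR2HSV)
for n,lo,hi in(('blue',(105,150,60),(125,255,255)),('orange',(6,140,120),(15,255,255))):
  for f in('pics/d0.png','pics/d7.png'):
    c=cv2.findContours(cv2.inRange(h(f),lo,hi),0,2)[0]; print(n,f,[(cv2.boxPoints(cv2.minAreaRect(k)).mean(0).round(1).tolist(),cv2.contourArea(k)) for k in c if cv2.contourArea(k)>100])
E
```

```text
19.35 [ 0.51013157 -0.26041006  0.33775267]
pics/w5.png [[158.0, 15.0], [178.0, 13.0], [192.0, 150.0], [171.0, 152.0]] 74.73927160887239
 yellow (164.5, 102.0) 30.335721969604492 [ 0.35518703 -0.10677231]
pics/w7.png [[150.0, 10.0], [170.0, 8.0], [189.0, 146.0], [169.0, 149.0]] 77.01515024154513
 yellow (351.5, 93.20587921142578) 26.600595474243164 [ 0.57956247 -0.15818247]
blue pics/d0.png [([361.5, 175.1999969482422], 433.5), ([37.5, 77.0], 7732.5)]
blue pics/d7.png [([378.5, 252.5], 214.5), ([361.5, 175.5], 421.0), ([556.7000122070312, 1.2999999523162842], 143.0), ([37.5, 76.5], 7749.0)]
orange pics/d0.png [([363.8999938964844, 230.89999389648438], 153.5), ([385.0, 188.6999969482422], 137.0)]
orange pics/d7.png [([363.6000061035156, 231.60000610351562], 215.5)]
```

```bash
python3 -c "from bench import close_job; print(close_job())"
```

```text
the job is handed in; nothing more can be done
None
```

The yellow capsule is in the grey tray and the right gate is closed again. I handed the job in at about 19.4 s on the robot's clock. I put the tray under the right chute's mouth, straddled that chute's orange handle with the fingers, turned it to its open stop, then back to its closed stop.

**Tray and capsule:**
- The tray's centre measured 34 mm ahead of the mouth and 4 mm to the side before I opened the gate.
- The capsule rolled out and was seen in the tray. It was still there after the gate closed, at about (0.58, -0.16).

**Gate stops:**
- The handle stalled at both ends, with about 10 N when open and 16 N sideways when closed.
- The closed handle reads 77.0° in the world frame, against 74.7° at the start. The closed direction expected from my estimate of the dispenser's pose is about 75.6°, so this agrees to within about 1.5° of measuring error.

**Other things on the table:**
- The left handle and the card box are where they were to within a pixel.
- The blue capsule is in its chute at about the same place. Its first position was read by eye, so that comparison is rougher.
- I did not measure the two cans or the phone again at the end.

**Rough spots:**
- While I lowered the tray, its edge touched the table early, with a wrist force of about 18 N. The later measurement showed it well placed.
- My 12 picture views were used up by the time the gate was open, so the final checks are from numbers only.

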